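Clamp the coolant pot's filler cap and turn on the air

ROBOT

A 6-joint arm with a two-finger parallel gripper is mounted at the origin on the work surface. World frame = base frame: x ahead of the robot, y to its left, z up, the work surface at z = 0. Lengths are in m, angles in rad, forces in N, time in s.
With the tool pointing down it reaches from about 0.325 to 0.775 m from the base axis. Payload 5.5 kg.
Tool frame: the origin (TCP) lies midway between the tips of the shut fingers; the grasp point (between the pads) lies 19 mm behind it; z points along the fingers, y is the direction in which the jaws open and shut (so a half turn about z gives the same grasp; the last joint's range is limited). The gripper opens to 88 mm and grips with 3 to 60 N. Pads are 20 mm wide; open, the fingers measure 115 mm over their backs; the gripper's body (75 mm by 178 mm) begins 61 mm behind the grasp point.
Start: joints at [-1.265, 0.091, 1.231, -0, 1.82, -0.057], TCP at [0.213, -0.561, 0.223] pointing down, gripper open.
Joint ranges: [-2.87, 2.87], [-0.86, 2.18], [0.17, 2.46], [-1.51, 4.65], [0.06, 2.69], [-2.65, 2.65]. Speed limits (rad/s): [2.57, 2.57, 3.01, 3.14, 3.14, 3.14].

INTERFACE

Orientations are given as a unit quaternion [x, y, z, w].
In Python, from bench import bot gives the robot as it stands. The module is installed in compiled form; this text tells all that it offers.
- The arm moves only by the tool apply_moves, never from a script. Its argument "deltas" is a list of rows, each a list of 5 numbers: the shift along the tool's x, y, z in mm, then the turn about the tool's z in degrees, then the closure, from 0 (fully open) to 1 (shut). A call has 1 to 10 rows; each row shifts and turns the commanded pose from where the row before left it, along the tool's axes as they then stand; what a row does not reach is not made up. A row lasts 1/8 s, in which the tool goes at most 62.5 mm and 10.7 degrees, less where a joint would pass 70% of its speed; a pose out of reach is approached as far as the arm can. A call is refused whole if a number of a shift passes 62.5 or a number of a turn 10.7, either way. A call with a gripper value outside its range is refused whole. The fingers move at their own pace and stop on an object; "squeeze" is the grip in N (left out, the last holds). Time passes only in rows, so rows that do not move let the fingers close. It gives the time, the measured TCP pose, the force and the opening at its end, in the units of the state.
- bot.get_obs(): the state, without advancing time (a new reading comes with each control period).
- bot.get_image(name): name is "scene" or "side" or "wrist"; returns the picture (480x640x3 uint8, red, green, blue); there is no depth.
- bot.calibration(name): a dict with "intrinsics" (3x3 intrinsics, pixels), "rvec" (rotation vector, rad) and "tvec" (3), from world to camera coordinates, as OpenCV has them; the wrist camera has in their place "T_tool_cam" (4x4, takes a point from camera to tool coordinates, whose origin is the TCP and whose axes are the flange's). Camera axes: x right, y down, z forward; pixel columns grow to the right and rows downward; lengths in m; the calibration is good to about 2 mm. The wrist camera is an equidistant fisheye: a pixel r from the principal point sees the ray r / f radians off the axis. A picture is of the moment at which its call begins: read the wrist's pose just before it. calibration takes no time and is no camera call.
- bot.job_done(): hands the job in, once; it reports no verdict.
The state is a dict: "time": time; "joint_positions": joint angles; "dq": joint speeds; "effort": joint torques, N m; "eef_pos": TCP position; "eef_rot": TCP orientation; "force": force on the tool from outside, world axes, zero at the start; "ft_torque": the same for the moment, N m; "gripper_width": finger opening in m.
Only numpy, scipy, OpenCV 4.12 (cv2) and the standard library are available. Lean on these libraries where they do the work, as an engineer would, in place of code of your own. Each camera call takes 0.05 s, during which the arm holds its last target. There are 200 camera calls.

TASK

The filler cap has been set loosely on the leaning neck of the pressure coolant pot: swing its two cam arms down together, neither running ahead of the other, until both hang fully shut against the neck and the cap is clamped squarely down on its gasket. Only then open the air by turning the large outer ring of the two nested knobs on the grey control box clockwise (seen from above) to its stop, without turning the small inner knob. Leave the tools and parts lying about as they are.

Things in the scene. Friction and masses are not known exactly. Their poses are not given: they have to be found in the camera images.
- pot: The fixed green coolant pot, 200 x 190 mm, its deck 60 mm above the table, at the robot's left or right; yaw varies. Origin: on the table under the foot of the filler neck. The deck reaches 70 mm to its -x and 130 mm to its +x. A dark screw plug on the deck is not part of the job.
- neck_top (a point): Centre of the flat top face of the filler neck, 151 mm above the table. The neck leans 0.35 rad from upright towards the pot's -x, roughly to the robot, and is 96 mm long. This point's z runs outward along the neck; its y is level, parallel to the cap's y. The neck's head is 37 mm in diameter and 10 mm thick; under it a groove 23 mm in diameter, then a 30 mm stem.
- gasket (a joint): Squash of the springy rubber gasket, a 30 mm disc on the neck's top face that carries the cap: 0 = 4.5 mm proud, 0.0045 m = flat. About 9 N to start, 20 N flat.
- cap: The loose aluminium cap (380 g, varies), a 54 mm disc 6 mm thick; its slotted skirt hangs 23 mm down around the neck's head with 2 mm play. Origin: centre of the disc's underside; starts on the gasket 4.5 mm above neck_top, clamped about 2.3 mm. z runs outward along the neck. Brass arms on its +y (cam_a) and -y (cam_b) sides pivot about x at y = +-24, z = -16 mm. Pushing one arm alone tips it.
- cam_a (a joint): Swing of the +y arm: 0 = open, outward and 0.6 rad above the cap's plane; 0.6 = straight out; 2.17 (stop) = shut, along the neck towards the deck. Starts at 0 to 0.3. Friction 0.13 N m (5 N at 25 mm from the pivot), stays where left. In the last 0.7 rad a cam at the pivot catches under the neck's head and draws the cap down on the gasket, getting stiffer; a cocked cap binds.
- cam_b (a joint): The same for the arm on the cap's -y side.
- cam_a_tip (a point): Free end of arm a, 46 mm from its pivot. The arm is a bar 13 mm wide, 6 mm thick; the wire pull beyond is look only. Pushed along the neck by a fingertip 46 mm out from the neck's axis, it reaches some 50 degrees past straight out with the fingertip 46 mm below neck_top; squeezed in from there by both fingers (25 N) the arms go home, then 54 to 58 mm over their outsides.
- cam_b_tip (a point): The same for arm b.
- knob_axis (a point): On the vertical axis of the nested knobs of the grey control box (fixed, 180 x 130 mm, top 55 mm above the table, on the other side from the pot; yaw varies), 12 mm above the box's top. Outer ring: black 58 mm disc, 1 to 25 mm above the box's top. On it stands the inner knob, 24 mm in diameter, 18 mm high. A flat gauge on the box, 22 mm high, is not part of the job.
- ring (a joint): Turn of the outer ring, growing clockwise seen from above: starts at 0 to 0.25, its stop is at 1.2. Friction 0.08 N m, stays where it is left.
- fine (a joint): Turn of the small inner knob, clockwise positive, start varies; turns very easily on its own, independent of the ring. To be left as found.
- fine_mark (a point): Rim point of the inner knob's top face, 11 mm from the axis, at the end of its white line.
- chuck_key: Steel T-shaped chuck key 70 mm long lying on the pot's deck behind the neck. Leave alone. Origin: centre of its underside.
- bush: Steel bush, 32 mm in diameter and 22 mm high, standing on the control box behind the knobs. Leave alone. Origin: centre of its underside.
There are look-alikes about, which are no part of the job. What is shaped like the part that bears knob_axis but blue is not meant.

How it is judged:
On the way, in this order (a step that is already met when the one before it is completed fails the run):
1. both cam arms are fully shut with the cap home on the neck, the air ring not yet turned (value of joint each of cam_a, cam_b above 2.02 rad and z of cap in the frame of neck_top below 0.0032 m and distance between cap and neck_top below 0.006 m and value of joint ring below 0.4 rad), for 0.2 s.
2. the outer ring is turned to its stop (value of joint ring above 1.08 rad), for 0.2 s.
At the end, for the whole second after the job is handed in: Arms within 0.15 rad of shut (above 2.02), cap at rest, within 3.2 mm of the neck's top along its axis (starts 4.5 mm proud), centre within 6 mm, square to the neck within 0.07 rad; ring within 0.12 rad of its stop; inner knob's mark within 3 mm of its start (value of joint each of cam_a, cam_b above 2.02 rad and z of cap in the frame of neck_top below 0.0032 m and distance between cap and neck_top below 0.006 m and angle between the z axis of cap and the z axis of neck_top, either way round below 0.07 rad and linear speed of cap below 0.02 m/s and value of joint ring above 1.08 rad and distance of fine_mark from where it was at the start of the episode below 0.003 m); the robot touches nothing.
It fails at once if one arm runs ahead: past 1.6 rad (well on its way down) while the other is still short of 0.9 ((value of joint cam_a above 1.6 rad and value of joint cam_b below 0.9 rad) or (value of joint cam_b above 1.6 rad and value of joint cam_a below 0.9 rad)).
It fails at once if the cap is moved more than 20 mm off its neck (distance between cap and neck_top above 0.02 m).
It fails at once if the inner knob is turned (its mark moved over 4 mm) (distance of fine_mark from where it was at the start of the episode above 0.004 m).
It fails at once if the chuck key or the bush is pushed more than 30 mm (distance of any of chuck_key, bush from where it was at the start of the episode above 0.03 m).
It also fails if it takes over 45 s, if anything falls off the work surface, if the arm or the gripper's body presses on something with over 40 N, if the wrist force passes 120 N, or if a joint passes its speed limit or range.

## Working session

There is one attempt and no reset: what is moved stays moved. The work goes in short steps, Python scripts to look and compute and a tool call to move; the robot and the scene stay as the last step left them, time stands still between calls to the robot, and variables do not carry over. Pictures are saved under pics/ and viewed, about 8 in all and at most 12, crops included, and the job is handed in when it is done.

Besides the shell and the picture viewer there is one more tool, called as name(argument=value, ...), one argument or row to a line, values as JSON. apply_moves: Moves the arm, as the interface text tells. Its arguments: {"type":"object","properties":{"deltas":{"type":"array","items":{"type":"array","items":{"type":"number"}}},"squeeze":{"type":"number"}},"required":["deltas"]}

```bash
mkdir -p pics; cat > h.py <<'E'
import numpy as np, cv2
from scipy.spatial.transform import Rotation as R
from bench import bot
def save(n,im): cv2.imwrite('pics/'+n,im[:,:,::-1])
def ray(cam,u,v,pose=None):
    c=bot.calibration(cam); K=np.array(c['intrinsics'])
    if cam=='wrist':
        T=np.array(c['T_tool_cam']); x=(u-K[0,2])/K[0,0]; y=(v-K[1,2])/K[1,1]; r=np.hypot(x,y)
        d=np.array([x/r*np.sin(r),y/r*np.sin(r),np.cos(r)]) if r>0 else np.array([0,0,1.])
        p,q=pose; Rt=R.from_quat(q).as_matrix()
        return Rt@T[:3,3]+p, Rt@T[:3,:3]@d
    Rm=cv2.Rodrigues(np.array(c['rvec'],float))[0]; t=np.array(c['tvec'],float).ravel()
    d=Rm.T@np.linalg.inv(K)@np.array([u,v,1.]); return -Rm.T@t, d/np.linalg.norm(d)
def plane(cam,u,v,z,pose=None):
    o,d=ray(cam,u,v,pose); return o+d*(z-o[2])/d[2]
def tri(a,b):
    (o1,d1),(o2,d2)=a,b
    s=np.linalg.lstsq(np.c_[d1,-d2],o2-o1,rcond=None)[0]; p,q=o1+d1*s[0],o2+d2*s[1]
    return (p+q)/2,np.linalg.norm(p-q)
def proj(cam,P,pose=None):
    c=bot.calibration(cam); K=np.array(c['intrinsics'],float)
    if cam=='wrist':
        T=np.array(c['T_tool_cam']); p,q=pose
        X=T[:3,:3].T@(R.from_quat(q).as_matrix().T@(np.array(P)-p)-T[:3,3])
        a=np.arctan2(np.hypot(X[0],X[1]),X[2]); k=a/np.hypot(X[0],X[1])
        return K[0,0]*X[0]*k+K[0,2],K[1,1]*X[1]*k+K[1,2]
    return cv2.projectPoints(np.array([P],float),np.array(c['rvec'],float),np.array(c['tvec'],float),K,None)[0].ravel()
E
python3 - <<'E'
from h import *
o=bot.get_obs();print(o)
for n in ['scene','side','wrist']:
    im=bot.get_image(n);np.save(n+'0.npy',im);save(n+'0.png',im);print(n,bot.calibration(n))
a=[np.load(n+'0.npy') for n in ['scene','side']]
E
```

```text
{'time': 0.0, 'joint_positions': array([-1.26468393e+00,  9.18517724e-02,  1.23187069e+00, -3.20230407e-05,
        1.81982325e+00, -5.66973903e-02]), 'dq': array([ 1.49960694e-03,  5.66352287e-05,  1.25117113e-03, -1.35253416e-04,
        4.47463528e-04, -2.68428389e-04]), 'effort': array([-3.87589462e-03, -4.46450222e+01, -4.06457126e+01,  6.94575487e-02,
        2.91677046e-02, -1.53034111e-04]), 'eef_pos': array([ 0.21283933, -0.56065535,  0.22151972]), 'eef_rot': array([ 9.83591444e-01,  1.80407642e-01, -1.36866583e-04, -9.67019360e-04]), 'force': array([-0.48767152,  0.08733545, -0.42890528]), 'ft_torque': array([-0.0379579 , -0.0117247 ,  0.00727088]), 'gripper_width': 0.08764777396720957}
scene {'intrinsics': array([[471.22783292,   0.        , 327.21513459],
       [  0.        , 471.22783292, 239.68987186],
       [  0.        ,   0.        ,   1.        ]]), 'rvec': array([ 1.84445665,  1.54823832, -0.70280701]), 'tvec': array([-0.08109392, -0.22439033,  1.39976613])}
side {'intrinsics': array([[618.58707985,   0.        , 315.42246685],
       [  0.        , 618.58707985, 244.00210497],
       [  0.        ,   0.        ,   1.        ]]), 'rvec': array([ 1.02175088, -2.4184489 ,  1.07546575]), 'tvec': array([0.31915439, 0.32635003, 0.83198736])}
wrist {'intrinsics': array([[371.64829954,   0.        , 319.40752232],
       [  0.        , 371.64829954, 237.39358778],
       [  0.        ,   0.        ,   1.        ]]), 'T_tool_cam': array([[ 2.38893761e-04, -9.62988103e-01, -2.69543793e-01,
         7.33683785e-02],
       [ 9.99999931e-01,  1.53386208e-04,  3.38292528e-04,
         7.82970954e-04],
       [-2.84427380e-04, -2.69543855e-01,  9.62988073e-01,
        -1.62086555e-01],
       [ 0.00000000e+00,  0.00000000e+00,  0.00000000e+00,
         1.00000000e+00]])}
```

View pics/scene0.png

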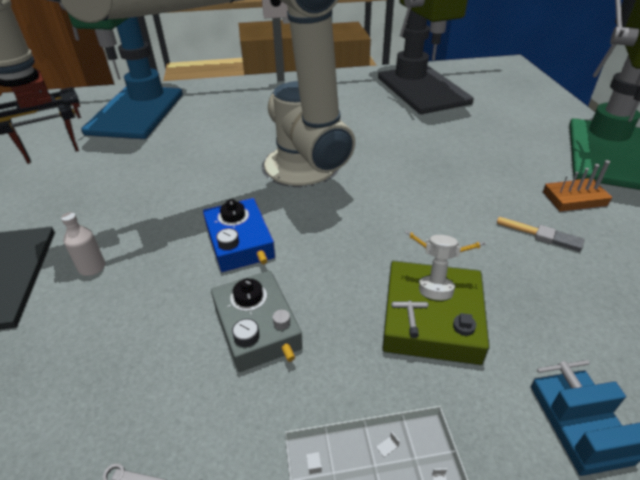

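View pics/side0.png

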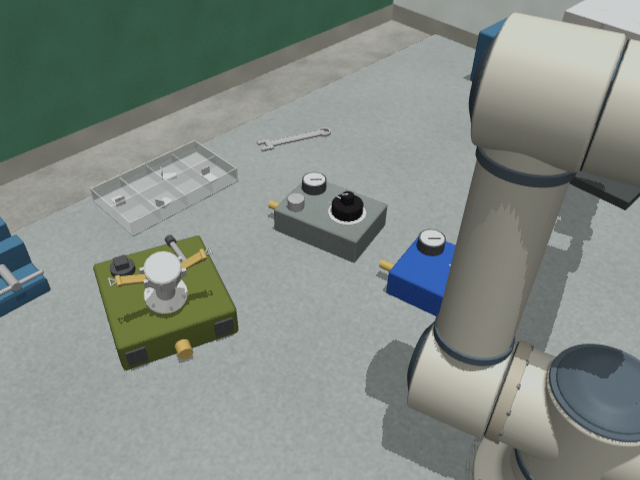

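Grey box: scene (248,292), side (347,207). The blue look-alike at scene (232,212) / side (430,240) is not meant. The pot is green, at scene (437,290) / side (165,290). Next I'll confirm these in one enlarged crop and measure roughly.

```bash
python3 - <<'E'
from h import *
s=np.load('scene0.npy');d=np.load('side0.npy')
def crop(im,x,y,w,h,W,H): return cv2.resize(im[y:y+h,x:x+w],(W,H),interpolation=cv2.INTER_CUBIC)
save('c1.png',np.vstack([np.hstack([crop(s,380,220,120,90,400,300),crop(d,85,220,160,120,400,300)]),np.hstack([crop(s,200,190,120,90*2-0,200,300),crop(s,205,260,50*2,75*2//2,200,300),crop(d,260,160,140,105,400,300)])]))
for nm,a,b in [('cap top',(443,242),(163,266)),('flange',(437,289),(166,297)),('knob',(248,288),(347,203))]:
    print(nm,tri(ray('scene',*a),ray('side',*b)))
print('flange z60',plane('scene',437,289,.062),plane('side',166,297,.062))
print('ring z80',plane('scene',248,289,.08),plane('side',347,205,.08))
# yaw from deck corners
for im,c in [(s,'scene'),(d,'side')]:
    hsv=cv2.cvtColor(im,cv2.COLOR_RGB2HSV); m=cv2.inRange(hsv,(25,120,70),(45,255,255))
    m=cv2.morphologyEx(m,cv2.MORPH_OPEN,np.ones((3,3)))
    cs=max(cv2.findContours(m,0,2)[0],key=cv2.contourArea); h=cv2.convexHull(cs)
    print(c,cv2.approxPolyDP(h,5,True)[:,0].tolist())
    for q in cv2.approxPolyDP(h,5,True)[:,0]: print(q,plane(c,*q,.06).round(3))
E
```

```text
cap top (array([0.56673406, 0.20982796, 0.15675125]), np.float64(0.0019171646097074532))
flange (array([0.59778115, 0.20140085, 0.05903878]), np.float64(0.0026879546191346812))
knob (array([ 0.54631385, -0.16971861,  0.07820917]), np.float64(0.0011669050945668387))
flange z60 [0.60086669 0.20126068 0.062     ] [0.59454106 0.20146315 0.062     ]
ring z80 [ 0.55112967 -0.16921689  0.08      ] [ 0.54072179 -0.1644115   0.08      ]
scene [[392, 263], [478, 271], [487, 348], [385, 334]]
[392 263] [0.511 0.134 0.06 ]
[478 271] [0.566 0.303 0.06 ]
[487 348] [0.75  0.241 0.06 ]
[385 334] [0.688 0.071 0.06 ]
side [[209, 257], [234, 311], [118, 349], [94, 266]]
[209 257] [0.623 0.094 0.06 ]
[234 311] [0.497 0.141 0.06 ]
[118 349] [0.558 0.312 0.06 ]
[ 94 266] [0.74  0.247 0.06 ]
```

View pics/c1.png

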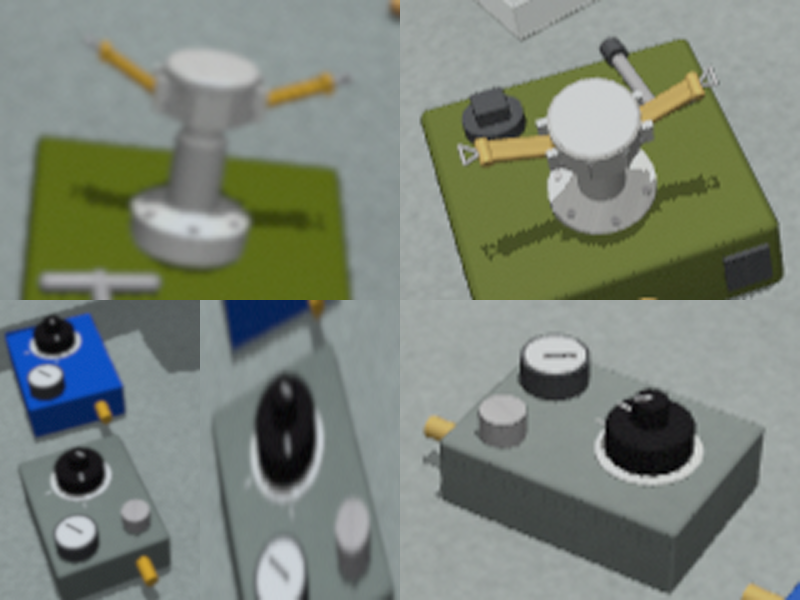

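```bash
cat >> h.py <<'E'
def plan(p0,q0,tgt,turn,n):
    "n equal rows world-straight with total tool turn (deg); shift in axes before the row's turn"
    r=R.from_quat(q0); D=(np.array(tgt)-p0)/n*1000
    for i in range(n):
        print((r.inv().apply(D)).round(0).tolist(), round(turn/n,1)); r=r*R.from_euler('z',turn/n,degrees=True)
E
python3 -c "
from h import *
o=bot.get_obs(); plan(o['eef_pos'],o['eef_rot'],[.566,.21,.26],-140,16)"
```

```text
[38.0, -37.0, -2.0] -8.8
[43.0, -31.0, -2.0] -8.8
[47.0, -24.0, -2.0] -8.8
[50.0, -17.0, -2.0] -8.8
[52.0, -9.0, -2.0] -8.8
[53.0, -1.0, -2.0] -8.8
[52.0, 7.0, -2.0] -8.8
[51.0, 15.0, -2.0] -8.8
[48.0, 23.0, -2.0] -8.8
[44.0, 30.0, -2.0] -8.8
[39.0, 36.0, -2.0] -8.8
[33.0, 42.0, -2.0] -8.8
[26.0, 46.0, -2.0] -8.8
[19.0, 50.0, -2.0] -8.8
[11.0, 52.0, -2.0] -8.8
[3.0, 53.0, -2.0] -8.8
```

apply_moves(
  deltas=[
    [38,-37,-4,-8.8,0],
    [43,-31,-4,-8.8,0],
    [47,-24,-4,-8.8,0],
    [50,-17,-4,-8.8,0],
    [52,-9,-4,-8.8,0],
    [53,-1,-4,-8.8,0],
    [52,7,-4,-8.8,0],
    [51,15,-4,-8.8,0],
  ],
)

```text
time: 1.15
eef_pos: [0.3875, -0.1738, 0.2546]
eef_rot: [0.698, 0.716, 0.0, 0.0]
force: [0.6, -0.4, -0.7]
gripper_width: 0.0879
```

apply_moves(
  deltas=[
    [48,23,-1,-8.8,0],
    [44,30,-1,-8.8,0],
    [39,36,-1,-8.8,0],
    [33,42,-1,-8.8,0],
    [26,46,-1,-8.8,0],
    [19,50,-1,-8.8,0],
    [11,52,-1,-8.8,0],
    [3,53,-1,-8.8,0],
    [0,0,0,0,0],
    [0,0,0,0,0],
  ],
)

```text
time: 2.4
eef_pos: [0.561, 0.2125, 0.2622]
eef_rot: [0.161, 0.987, -0.0, -0.0]
force: [-0.0, -0.5, -0.3]
gripper_width: 0.088
```

```bash
python3 - <<'E'
from h import *
o=bot.get_obs();im=bot.get_image('wrist');np.save('w1.npy',im);np.savez('w1p.npz',p=o['eef_pos'],q=o['eef_rot']);save('w1.png',im)
print(o['eef_pos'],R.from_quat(o['eef_rot']).as_matrix().round(3),o['joint_positions'].round(2))
E
```

```text
[0.56097626 0.21247073 0.26218375] [[-0.948  0.317 -0.001]
 [ 0.317  0.948 -0.001]
 [ 0.001 -0.001 -1.   ]] [ 0.31  0.1   1.15 -0.    1.89 -0.94]
```

View pics/w1.png

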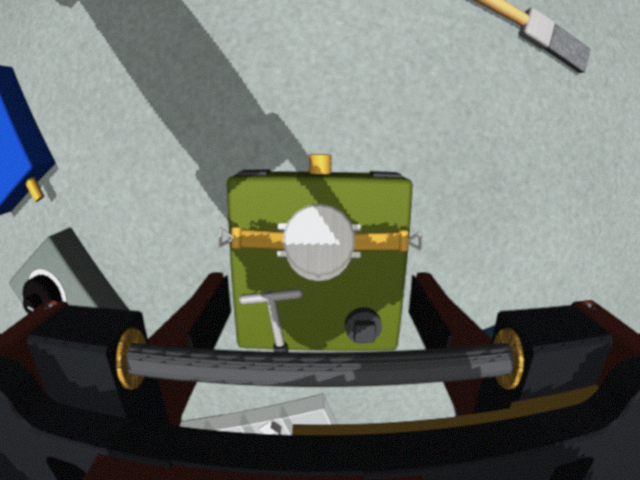

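Wrist view: the cap is centred near (319,242). The brass arms run level from (233,239) to (409,239), and the deck edges look parallel to the image. I'll measure these now.

```bash
python3 - <<'E'
from h import *
im=np.load('w1.npy');f=np.load('w1p.npz');P=(f['p'],f['q']);Rt=R.from_quat(P[1]).as_matrix()
hsv=cv2.cvtColor(im,cv2.COLOR_RGB2HSV)
m=cv2.inRange(hsv,(0,0,90),(180,50,255)); m[:, :270]=0;m[:,370:]=0;m[:195]=0;m[:,:][285:]=0
m=cv2.morphologyEx(m,cv2.MORPH_OPEN,np.ones((15,15)))
c=max(cv2.findContours(m,0,2)[0],key=cv2.contourArea);e=cv2.fitEllipse(cv2.convexHull(c));print('cap',e)
n=plane('wrist',*e[0],.1608,P);print('cap top',n, 'in tool mm',(Rt.T@(n-P[0])*1000).round(1))
b=cv2.inRange(hsv,(12,120,60),(26,255,255));b[:215]=0;b[265:]=0;b[:,:225]=0;b[:,420:]=0
xs=np.where(b.sum(0)>0)[0];print('brass x',xs.min(),xs.max())
for sl in [slice(225,285),slice(355,420)]:
    ys,x=np.where(b[:,sl]>0);print('rows',ys.mean(),x.min()+sl.start,x.max()+sl.start,len(x))
# deck edges -> yaw
g=cv2.inRange(hsv,(27,120,30),(45,255,255));g[355:]=0;g[:,:215]=0;g[:,425:]=0
h=cv2.approxPolyDP(cv2.convexHull(max(cv2.findContours(g,0,2)[0],key=cv2.contourArea)),6,True)[:,0]
for q in h: print(q,(Rt.T@(plane('wrist',*q,.06,P)-P[0])*1000).round(1))
# arm tips: predicted pixels vs angle about measured centre
ax=np.array([0,0,1.]);a=.35
ux=np.array([-Rt[0,0],-Rt[1,0],0]) # pot +x = -tool x
nz=np.cos(a)*np.array([0,0,1])-np.sin(a)*ux; uy=Rt[:,1]
nt=n-nz*.0105;print('neck_top',nt)
for s in(-1,1):
  for th in(0,.1,.2,.3):
    t=nt+nz*.0045+uy*s*(.024+.046*np.cos(.6-th))+nz*(-.016+.046*np.sin(.6-th));print(s,th,np.round(proj('wrist',t,P),1),t.round(3), np.round(proj('scene',t),1),np.round(proj('side',t),1))
E
```

```text
cap ((318.3996887207031, 241.83042907714844), (73.29386138916016, 76.44325256347656), 179.8070526123047)
cap top [0.56389711 0.20967543 0.1608    ] in tool mm [ -3.7  -1.6 101.4]
brass x 231 408
rows 238.75182481751824 231 282 959
rows 240.78904665314403 355 408 986
[231 248] [-40.3 -93.4 202.3]
[406 252] [-44.6  90.  202.1]
[395 347] [-161.3   87.3  202. ]
[239 345] [-158.9  -94.4  202.2]
neck_top [0.56731195 0.20853439 0.15093659]
-1 0 [234.8 241.4] [0.543 0.151 0.165] [409.8 234.4] [203.6 251.5]
-1 0.1 [232.9 241.7] [0.543 0.149 0.161] [408.3 236.2] [205.1 252.2]
-1 0.2 [231.6 242.1] [0.544 0.146 0.157] [407.1 238. ] [206.3 253.1]
-1 0.3 [230.9 242.4] [0.545 0.144 0.153] [406. 240.] [207.3 254.2]
1 0 [402.1 241.4] [0.582 0.269 0.164] [475.7 240.6] [120.5 276.8]
1 0.1 [404.  241.8] [0.584 0.271 0.161] [476.7 242.6] [119.1 278.5]
1 0.2 [405.3 242.1] [0.586 0.272 0.157] [477.4 244.7] [118.  280.2]
1 0.3 [406.  242.5] [0.588 0.273 0.153] [477.9 246.9] [117.3 281.8]
```

apply_moves(
  deltas=[
    [2.4,-0.9,39,0,0],
    [2.4,-0.9,39,0,0],
    [-2,0,5.6,0,0],
    [-2,0,5.6,0,0],
    [-2,0,5.6,0,0],
    [-2,0,5.6,0,0],
    [-2,0,5.6,0,0],
    [-2,0,5.6,0,0],
  ],
)

```text
time: 3.45
eef_pos: [0.5678, 0.209, 0.1527]
eef_rot: [0.16, 0.987, 0.0, 0.001]
force: [-3.4, 0.3, 9.5]
gripper_width: 0.0878
```

```bash
python3 - <<'E'
from h import *
o=bot.get_obs();w=bot.get_image('wrist');s=bot.get_image('side');c=bot.get_image('scene')
save('m1.png',np.hstack([cv2.resize(w[180:330,200:440],(480,300)),cv2.resize(s[210:330,85:245],(320,240),interpolation=2)if 0 else cv2.resize(s[220:340,85:205+40],(320,300))]))
print(o['eef_pos'],o['force'])
E
```

```text
[0.56784854 0.20904798 0.1527133 ] [-3.36233148  0.29841309  9.52734607]
```

View pics/m1.png

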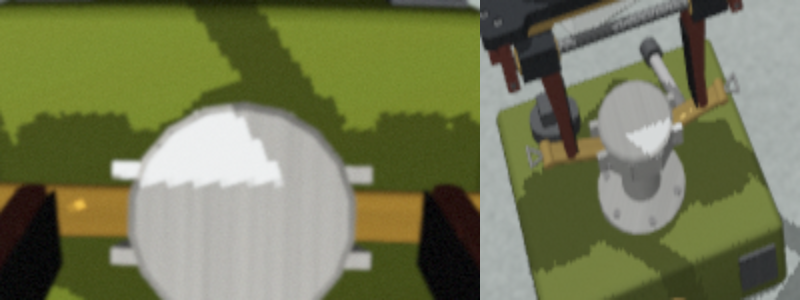

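Both arms are on the fingertips, level with each other. The arms sit about 4 mm toward tool +x of the finger centre, so I'll correct that on the way down.

apply_moves(
  deltas=[
    [-1,0,5.6,0,0],
    [-1,0,5.6,0,0],
    [-1.5,0,5.6,0,0],
    [-2,0,5.6,0,0],
    [-2,0,5.6,0,0],
    [-2,0,5.6,0,0],
    [-2,0,5.6,0,0],
  ],
)

```text
time: 4.47
eef_pos: [0.58, 0.2059, 0.1154]
eef_rot: [0.16, 0.987, 0.001, 0.003]
force: [-1.8, 0.5, 8.8]
gripper_width: 0.0877
```

apply_moves(
  deltas=[
    [-2,0,5.6,0,0],
    [0,0,0,0,0],
  ],
)

```text
time: 4.72
eef_pos: [0.5812, 0.2048, 0.1077]
eef_rot: [0.16, 0.987, 0.001, 0.001]
force: [-0.1, -0.6, 5.2]
gripper_width: 0.0881
```

```bash
python3 - <<'E'
from h import *
o=bot.get_obs();w=bot.get_image('wrist');s=bot.get_image('side');c=bot.get_image('scene')
save('m2.png',np.hstack([cv2.resize(w[180:330,200:440],(400,300)),cv2.resize(s[220:340,85:245],(400,300))]))
print(o['eef_pos'],o['force'])
E
```

```text
[0.58118712 0.20483112 0.10771977] [-0.10985706 -0.62095804  5.20890664]
```

View pics/m2.png

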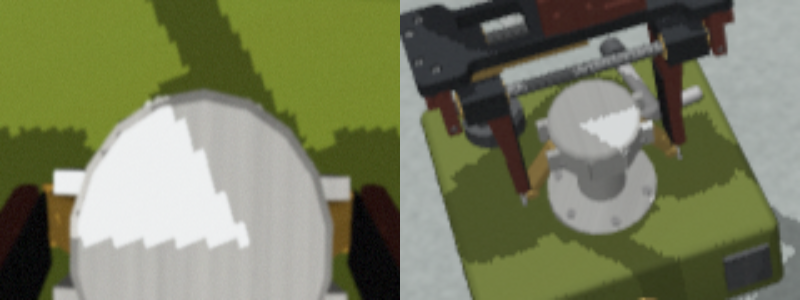

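Both arms are equally far down, about 50–60° past straight out. Now squeeze.

apply_moves(
  deltas=[
    [0,0,0,0,0.15],
    [0,0,0,0,0.25],
    [0,0,0,0,0.35],
    [0,0,0,0,0.5],
    [0,0,0,0,0.6],
    [0,0,0,0,0.6],
    [0,0,0,0,0.6],
    [0,0,0,0,0.6],
  ],
  squeeze=25,
)

```text
time: 5.88
eef_pos: [0.5804, 0.2052, 0.1046]
eef_rot: [0.16, 0.987, 0.0, -0.0]
force: [6.6, 2.5, -8.2]
gripper_width: 0.0539
```

apply_moves(
  deltas=[
    [0,0,0,0,0.6],
    [0,0,0,0,0.6],
    [0,0,0,0,0.6],
  ],
  squeeze=35,
)

```text
time: 6.25
eef_pos: [0.5799, 0.2043, 0.1044]
eef_rot: [0.16, 0.987, -0.001, -0.001]
force: [4.9, -1.6, -7.9]
gripper_width: 0.0533
```

apply_moves(
  deltas=[
    [0,0,0,0,0],
    [0,0,0,0,0],
    [0,0,0,0,0],
    [0,0,0,0,0],
    [4,0,-20,0,0],
    [4,0,-40,0,0],
    [2,0,-50,0,0],
    [0,0,-40,0,0],
    [0,0,0,0,0],
  ],
)

```text
time: 7.38
eef_pos: [0.5717, 0.2083, 0.2631]
eef_rot: [0.16, 0.987, 0.002, 0.004]
force: [0.0, 0.2, -0.4]
gripper_width: 0.0876
```

```bash
python3 - <<'E'
from h import *
o=bot.get_obs();w=bot.get_image('wrist');s=bot.get_image('side');c=bot.get_image('scene')
np.save('w3.npy',w);np.savez('w3p.npz',p=o['eef_pos'],q=o['eef_rot'])
save('m3.png',np.hstack([cv2.resize(c[220:310,380:500],(400,300),interpolation=2),cv2.resize(s[220:340,85:245],(400,300),interpolation=2)]))
print(o['eef_pos'],o['force'],o['gripper_width'])
E
```

```text
[0.57168546 0.20826594 0.26306546] [ 0.03989028  0.23185877 -0.43364571] 0.08764029350352011
```

View pics/m3.png

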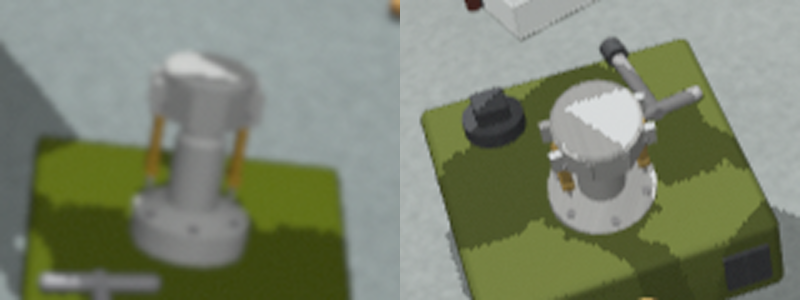

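Both arms hang parallel to the neck and the cap sits square, so the cap is clamped. On to the control box.

apply_moves(
  deltas=[
    [-13.6,-52.3,0,0,0],
    [-13.6,-52.3,0,0,0],
    [-13.6,-52.3,4,0,0],
    [-13.6,-52.3,4,0,0],
    [-13.6,-52.3,4,0,0],
    [-13.6,-52.3,4,0,0],
    [-13.6,-52.3,4,0,0],
    [0,0,0,0,0],
    [0,0,0,0,0],
  ],
)

```text
time: 8.65
eef_pos: [0.5451, -0.1691, 0.235]
eef_rot: [0.16, 0.987, 0.001, -0.001]
force: [-0.6, 0.1, -0.7]
gripper_width: 0.0878
```

```bash
python3 - <<'E'
from h import *
o=bot.get_obs();w=bot.get_image('wrist')
np.save('w4.npy',w);np.savez('w4p.npz',p=o['eef_pos'],q=o['eef_rot'])
save('w4.png',cv2.resize(w[150:390,160:480],(800,600),interpolation=2))
print(o['eef_pos'],o['joint_positions'].round(2))
E
```

```text
[ 0.5450872  -0.16911674  0.23496   ] [-0.36  0.02  1.29  0.    1.84 -1.61]
```

View pics/w4.png

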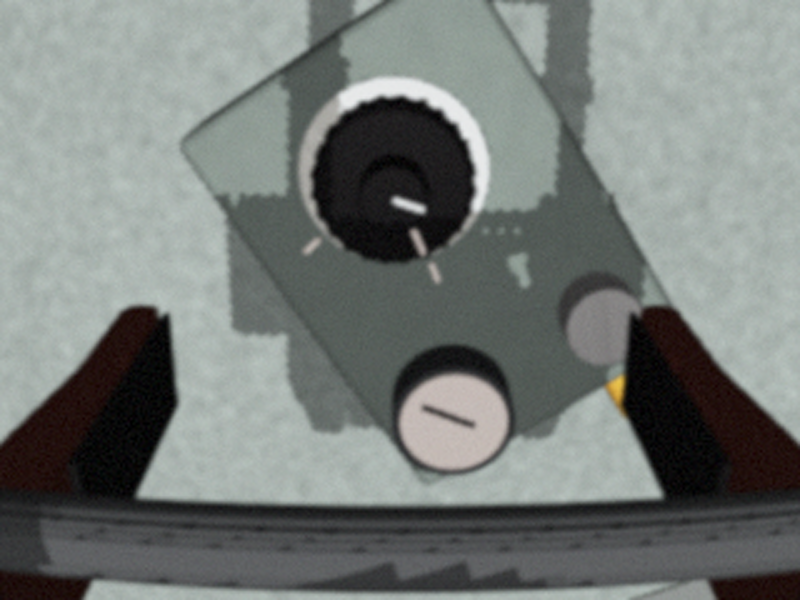

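Ring top is at full-image (317.6,220.8) and the white dial at (318,218.4). The ring pointer is at the right-hand tick, so the turn runs clockwise toward the left tick. The gauge at (340,312) and the bush at (399,277) sit to the lower right, so I'll pre-rotate the fingers away from them.

```bash
python3 - <<'E'
from h import *
f=np.load('w4p.npz');P=(f['p'],f['q']);Rt=R.from_quat(P[1]).as_matrix()
for n,u,v,z in [('ringtop',317.6,220.8,.08),('dial',318,218.4,.056),('ring L',160+312/2.5,150+178/2.5,.08),('ring R',160+476/2.5,150+178/2.5,.08),('mark',160+425/2.5,150+210/2.5,.098),('knob top',160+395/2.5,150+193/2.5,.098),('gauge',340,318,.077),('bush',399,277,.077)]:
    X=plane('wrist',u,v,z,P); print(n,X.round(4),(Rt.T@(X-P[0])*1000).round(1))
E
```

```text
ringtop [ 0.5443 -0.1713  0.08  ] [ -0.3  -2.4 155. ]
dial [ 0.5475 -0.1721  0.056 ] [ -3.6  -2.2 179. ]
ring L [ 0.5355 -0.1987  0.08  ] [ -0.6 -31.3 154.9]
ring R [ 0.5537 -0.1441  0.08  ] [ -0.6  26.4 155. ]
mark [ 0.5543 -0.1637  0.098 ] [ -7.4   8.  136.9]
knob top [ 0.5456 -0.1713  0.098 ] [ -1.6  -2.  137. ]
gauge [ 0.6432 -0.1815  0.077 ] [-97.4  19.1 157.7]
bush [ 0.6203 -0.116   0.077 ] [-54.9  74.  157.9]
```

apply_moves(
  deltas=[
    [-1.8,-2.3,20,-10,0],
    [0,0,40,-10,0],
    [0,0,40,-10,0],
    [0,0,40,0,0],
    [0,0,22,0,0],
    [0,0,10,0,0],
    [0,0,0,0,0],
  ],
)

```text
time: 9.57
eef_pos: [0.5465, -0.1714, 0.0642]
eef_rot: [-0.102, 0.995, 0.0, -0.0]
force: [0.4, 0.1, 0.3]
gripper_width: 0.0876
```

apply_moves(
  deltas=[
    [0,0,0,0,0.2],
    [0,0,0,0,0.3],
    [0,0,0,0,0.4],
    [0,0,0,0,0.5],
    [0,0,0,0,0.5],
    [0,0,0,0,0.5],
  ],
  squeeze=20,
)

```text
time: 10.32
eef_pos: [0.5466, -0.1721, 0.0648]
eef_rot: [-0.101, 0.995, 0.0, 0.0]
force: [-1.1, 3.6, 4.7]
gripper_width: 0.0573
```

apply_moves(
  deltas=[
    [0,0,0,8,0.5],
    [0,0,0,8,0.5],
    [0,0,0,8,0.5],
    [0,0,0,8,0.5],
    [0,0,0,8,0.5],
    [0,0,0,8,0.5],
    [0,0,0,8,0.5],
    [0,0,0,4,0.5],
    [0,0,0,4,0.5],
    [0,0,0,4,0.5],
  ],
)

```text
time: 11.58
eef_pos: [0.5472, -0.1724, 0.0648]
eef_rot: [0.473, 0.881, 0.0, 0.001]
force: [0.8, 2.4, 3.8]
gripper_width: 0.0576
```

```bash
python3 -c "
from h import *
o=bot.get_obs();print(o['eef_pos'],R.from_quat(o['eef_rot']).as_euler('xyz',degrees=True),o['force'],o['ft_torque'],o['gripper_width'],o['joint_positions'].round(2))"
```

```text
[ 0.54716597 -0.17239859  0.06480467] [1.79929579e+02 8.37513683e-02 1.23544634e+02] [0.76244042 2.3744981  3.78243801] [ 0.37449476 -0.26367857  0.65223739] 0.057645354283622205 [-0.36  0.05  1.56  0.    1.54 -0.95]
```

Moment about z has risen to 0.65 N m, against 0.08 N m of friction, so the ring is at its stop. I'll nudge it a little further, then release.

apply_moves(
  deltas=[
    [0,0,0,3,0.5],
    [0,0,0,0,0.5],
    [0,0,0,0,0.5],
  ],
)

```text
time: 11.95
eef_pos: [0.5471, -0.1725, 0.0648]
eef_rot: [0.495, 0.869, 0.0, 0.001]
force: [2.4, 2.6, 4.4]
gripper_width: 0.0571
```

apply_moves(
  deltas=[
    [0,0,0,0,0.2],
    [0,0,0,0,0.2],
    [0,0,0,0,0.2],
    [0,0,0,0,0.2],
    [0,0,-30,0,0.2],
    [0,0,-50,0,0.2],
    [0,0,-50,0,0.2],
    [0,0,-40,-10,0],
    [0,0,0,-10,0],
    [0,0,0,-10,0],
  ],
)

```text
time: 13.2
eef_pos: [0.5466, -0.1726, 0.2351]
eef_rot: [0.251, 0.968, -0.0, 0.001]
force: [-0.1, 0.4, 0.5]
gripper_width: 0.0878
```

```bash
python3 - <<'E'
from h import *
o=bot.get_obs();w=bot.get_image('wrist');c=bot.get_image('scene');s=bot.get_image('side')
save('w5.png',np.vstack([cv2.resize(w[150:330,160:480],(800,450),interpolation=2)[:, :],np.hstack([cv2.resize(c[220:310,380:500],(400,150*2),interpolation=2)[:150*1],cv2.resize(s[220:340,85:245],(400,300),interpolation=2)[75:225]])]))
np.save('w5.npy',w);print(o['eef_pos'],o['eef_rot'],o['force'],o['gripper_width'],o['time'])
E
```

```text
[ 0.54664972 -0.17260265  0.23509834] [ 2.51148382e-01  9.67948335e-01 -1.60149931e-04  6.97081236e-04] [-0.0805285   0.37609934  0.47675172] 0.08776807285063445 13.2
```

View pics/w5.png

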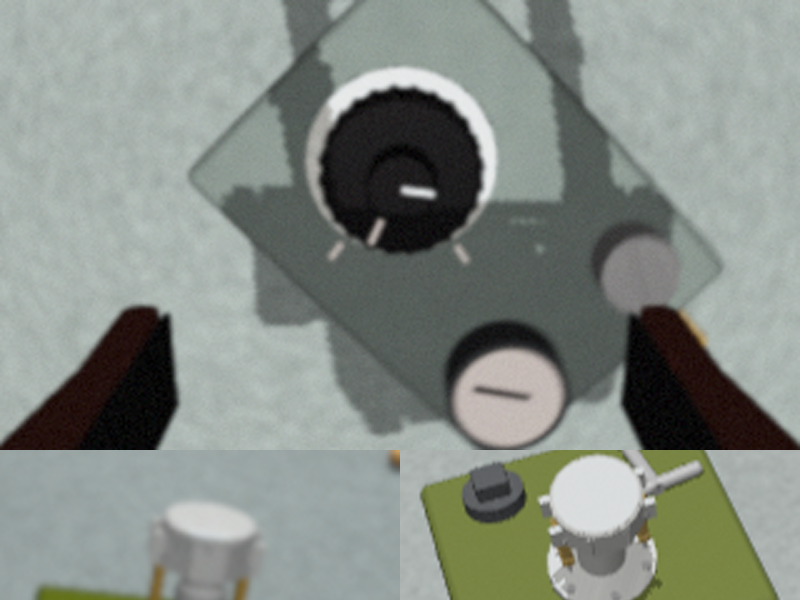

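The pointer seems about 13° short of the left tick. I'll measure its angle before and after, in world axes.

```bash
python3 - <<'E'
from h import *
f=np.load('w4p.npz');o=bot.get_obs();C=np.array([.5463,-.172])
S=[('A',(f['p'],f['q']),np.load('w4.npy'),[('ptr',(412,230)),('ptr',(423,255)),('t0',(435,272)),('t1',(312,245)),('mk',(425,210)),('mk0',(393,201))]),
('B',(o['eef_pos'],o['eef_rot']),np.load('w5.npy'),[('ptr',(382,219)),('ptr',(371,244)),('t0',(462,253)),('t1',(336,251)),('mk',(436,194)),('mk0',(401,190))])]
for n,P,im,pts in S:
    for k,(u,v) in pts:
        z={'p':.08,'t':.056,'m':.098}[k[0]]
        X=plane('wrist',160+u/2.5,150+v/2.5,z,P)[:2]-C
        print(n,k,(X*1000).round(1),'r',round(1000*np.hypot(*X),1),'ang',np.degrees(np.arctan2(X[1],X[0])).round(1))
    # refined pointer: light pixels on the ring top, 14..29 mm
    m=[]
    for y in range(190,262):
        for x in range(270,370):
            X=plane('wrist',x,y,.08,P)[:2]-C; r=np.hypot(*X)
            if .017<r<.027 and im[y,x].mean()>85: m.append(X)
    m=np.array(m); print(n,len(m), m.mean(0)*1000 if len(m) else '', np.degrees(np.arctan2(*m.mean(0)[::-1])) if len(m) else '')
E
```

```text
A ptr [18.5  0.7] r 18.5 ang 2.0
A ptr [28.7  1.5] r 28.7 ang 3.0
A t0 [44.3  2. ] r 44.3 ang 2.6
A t1 [ 18.9 -39.6] r 43.9 ang -64.5
A mk [8.2 8.3] r 11.7 ang 45.4
A mk0 [ 1.9 -0.8] r 2.1 ang -23.3Traceback (most recent call last):
  File "<stdin>", line 14, in <module>
  File "h.py", line 15, in plane
    o,d=ray(cam,u,v,pose); return o+d*(z-o[2])/d[2]
        ~~~^^^^^^^^^^^^^^
  File "h.py", line 6, in ray
    c=bot.calibration(cam); K=np.array(c['intrinsics'])
ValueError: time passes only in moves, steps and waits
```

```bash
python3 - <<'E'
from h import *
o=bot.get_obs();C=np.array([.5463,-.172]);P=(o['eef_pos'],o['eef_rot'])
for k,(u,v) in [('ptr',(382,219)),('ptr',(371,244)),('t0',(462,253)),('t1',(336,251)),('mk',(436,194)),('mk0',(401,190))]:
        z={'p':.08,'t':.056,'m':.098}[k[0]]
        X=plane('wrist',160+u/2.5,150+v/2.5,z,P)[:2]-C
        print(k,(X*1000).round(1),'r',round(1000*np.hypot(*X),1),'ang',np.degrees(np.arctan2(X[1],X[0])).round(1))
E
```

```text
ptr [ 10.2 -13.9] r 17.2 ang -53.6
ptr [ 16.3 -21.9] r 27.3 ang -53.3
t0 [42.9  2.4] r 43.0 ang 3.2
t1 [ 18.3 -39.4] r 43.4 ang -65.1
mk [7.4 8.8] r 11.4 ang 50.0
mk0 [ 0.4 -0.7] r 0.8 ang -55.7
```

The ring turned about 56° (≈0.98 rad) of the 68° between ticks. It slipped, so it is 12° short of the stop; the inner knob is unchanged. I'll re-grip more firmly and turn further.

apply_moves(
  deltas=[
    [0,0,50,0,0],
    [0,0,50,0,0],
    [0,0,45,0,0],
    [0,0,25,0,0],
    [0,0,0,0,0.2],
    [0,0,0,0,0.3],
    [0,0,0,0,0.4],
    [0,0,0,0,0.5],
    [0,0,0,0,0.5],
    [0,0,0,0,0.5],
  ],
  squeeze=40,
)

```text
time: 14.6
eef_pos: [0.5476, -0.1725, 0.0662]
eef_rot: [0.254, 0.967, 0.0, 0.002]
force: [1.0, 2.1, 5.7]
gripper_width: 0.0567
```

apply_moves(
  deltas=[
    [0,0,0,4,0.5],
    [0,0,0,4,0.5],
    [0,0,0,4,0.5],
    [0,0,0,4,0.5],
    [0,0,0,4,0.5],
    [0,0,0,4,0.5],
    [0,0,0,0,0.5],
  ],
)

```text
time: 15.48
eef_pos: [0.5473, -0.1725, 0.0662]
eef_rot: [0.449, 0.893, 0.0, 0.001]
force: [-0.5, 0.8, 6.0]
gripper_width: 0.057
```

```bash
python3 -c "
from h import *
o=bot.get_obs();print(o['eef_pos'],R.from_quat(o['eef_rot']).as_euler('xyz',degrees=True),o['force'],o['ft_torque'],o['gripper_width'])"
```

```text
[ 0.54728546 -0.17249377  0.06615983] [1.79914655e+02 1.35943769e-01 1.26601857e+02] [-0.46870773  0.80307396  5.99947667] [ 0.19269305 -0.06961174  0.36870942] 0.0569970396774341
```

apply_moves(
  deltas=[
    [0,0,0,4,0.5],
    [0,0,0,4,0.5],
    [0,0,0,0,0.5],
    [0,0,0,0,0.2],
    [0,0,0,0,0.2],
    [0,0,0,0,0.2],
    [0,0,0,0,0.2],
  ],
)

```text
time: 16.35
eef_pos: [0.5463, -0.1724, 0.0639]
eef_rot: [0.511, 0.86, -0.0, -0.0]
force: [-0.1, -0.1, -0.1]
gripper_width: 0.0702
```

apply_moves(
  deltas=[
    [0,0,-30,0,0.2],
    [0,0,-50,0,0.2],
    [0,0,-50,0,0.2],
    [0,0,-40,-10,0],
    [0,0,0,-10,0],
    [0,0,0,-10,0],
    [0,0,0,0,0],
  ],
)

```text
time: 17.23
eef_pos: [0.5464, -0.1724, 0.2341]
eef_rot: [0.272, 0.962, 0.0, -0.0]
force: [0.3, 0.6, -0.9]
gripper_width: 0.0877
```

```bash
python3 - <<'E'
from h import *
o=bot.get_obs();w=bot.get_image('wrist');np.savez('w6p.npz',p=o['eef_pos'],q=o['eef_rot'])
save('w6.png',cv2.resize(w[150:330,160:480],(800,450),interpolation=2));np.save('w6.npy',w)
print(o['eef_pos'],o['eef_rot'],o['force'],o['time'])
E
```

```text
[ 0.54642606 -0.17243401  0.23413633] [ 2.71507776e-01  9.62436242e-01  6.25571581e-07 -8.37930789e-05] [ 0.31847696  0.59987422 -0.86204026] 17.225
```

View pics/w6.png

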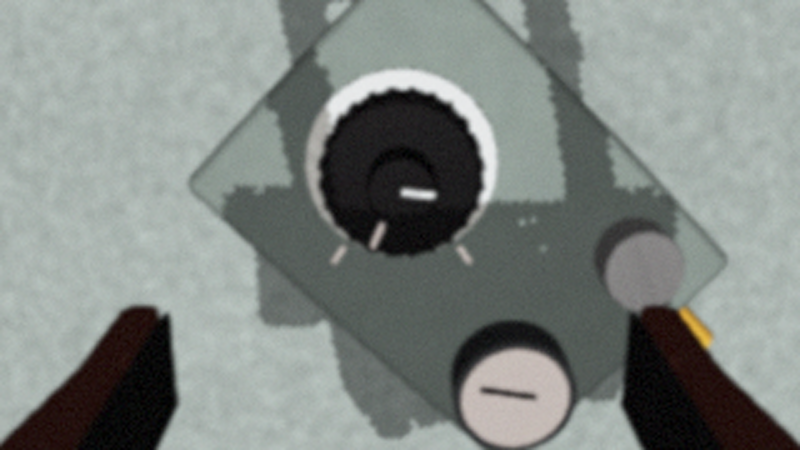

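The pointer is where it was, even though a 40 N grip turned 32° further, which points to a hard stop. I'll do one decisive test: grip at 60 N, turn, and read the torque while loaded.

apply_moves(
  deltas=[
    [0,0,50,0,0],
    [0,0,50,0,0],
    [0,0,45,0,0],
    [0,0,25,0,0],
    [0,0,0,0,0.2],
    [0,0,0,0,0.3],
    [0,0,0,0,0.4],
    [0,0,0,0,0.5],
    [0,0,0,0,0.5],
    [0,0,0,0,0.5],
  ],
  squeeze=55,
)

```text
time: 18.52
eef_pos: [0.5476, -0.1724, 0.0662]
eef_rot: [0.271, 0.963, 0.0, 0.002]
force: [0.7, 2.8, 5.8]
gripper_width: 0.0569
```

apply_moves(
  deltas=[
    [0,0,0,3,0.5],
    [0,0,0,3,0.5],
    [0,0,0,3,0.5],
    [0,0,0,3,0.5],
    [0,0,0,3,0.5],
  ],
)

```text
time: 19.15
eef_pos: [0.5471, -0.1722, 0.0663]
eef_rot: [0.393, 0.92, -0.0, 0.001]
force: [0.7, 0.3, 7.2]
gripper_width: 0.0569
```

```bash
python3 -c "
from h import *
o=bot.get_obs();print(o['eef_pos'],R.from_quat(o['eef_rot']).as_euler('xyz',degrees=True)[2],o['force'],o['ft_torque'],o['effort'][5],o['gripper_width'])
f=np.load('w6p.npz');P=(f['p'],f['q']);C=np.array([.5463,-.172])
for u,v,z in [(382,225,.08),(372,247,.08),(466,256,.056),(337,255,.056),(436,195,.098)]:
    X=plane('wrist',160+u/2.5,150+v/2.5,z,P)[:2]-C;print((X*1000).round(1),np.degrees(np.arctan2(X[1],X[0])).round(1))"
```

```text
[ 0.54713268 -0.17220052  0.06629591] 133.71478876823141 [0.66867345 0.34550773 7.17584404] [-0.39580485 -0.45135004  1.99727832] 1.4837048202753067 0.05686518145633225
[ 12.  -15.3] -51.9
[ 17.1 -22.7] -53.0
[45.2  1.8] 2.2
[ 18.9 -40.4] -65.0
[8.3 8.4] 45.2
```

2.0 N m against the 0.08 N m friction with no movement: the ring is on its stop, so it started at about 0.22. The mark is also unchanged. Release, retreat and do a final check.

apply_moves(
  deltas=[
    [0,0,0,0,0.2],
    [0,0,0,0,0.2],
    [0,0,0,0,0.2],
    [0,0,0,0,0.2],
    [0,0,-30,0,0.2],
    [0,0,-50,0,0.2],
    [0,0,-50,0,0.2],
    [0,0,-40,0,0.2],
    [0,0,0,0,0.2],
    [0,0,0,0,0.2],
  ],
)

```text
time: 20.4
eef_pos: [0.5463, -0.1724, 0.2332]
eef_rot: [0.394, 0.919, -0.0, -0.001]
force: [0.4, -1.0, -0.8]
gripper_width: 0.0706
```

```bash
python3 - <<'E'
from h import *
o=bot.get_obs();w=bot.get_image('wrist');c=bot.get_image('scene');s=bot.get_image('side')
save('w7.png',np.vstack([cv2.resize(w[170:280,240:400],(800,300),interpolation=2),np.hstack([cv2.resize(c[220:310,380:500],(400,300),interpolation=2),cv2.resize(s[220:340,85:245],(400,300),interpolation=2)])]))
print(o['eef_pos'],o['eef_rot'],o['force'],o['time'])
E
```

```text
[ 0.54628311 -0.17240832  0.23317399] [ 3.94050395e-01  9.19088641e-01 -4.48694807e-05 -5.96008548e-04] [ 0.39115279 -0.99851905 -0.80723258] 20.4
```

View pics/w7.png

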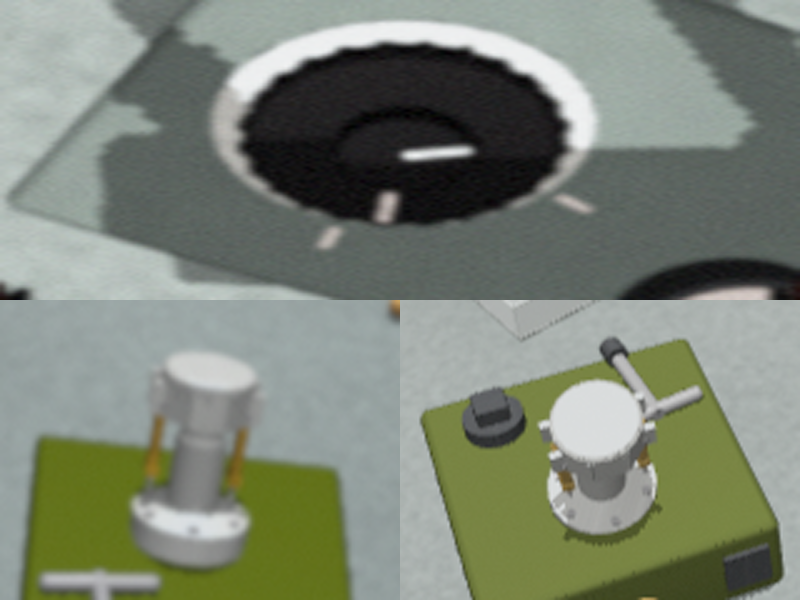

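Both arms are shut and the cap is square. The ring pointer is still at its stop, and the robot is clear of everything.

```bash
python3 -c "
from bench import bot
print(bot.job_done())"
```

```text
the job is handed in; nothing more can be done
None
```

I shut both cam arms together and then turned the outer ring clockwise to its stop. The job is handed in, at about 20.5 s of the 45 s allowed.

- **Cap and arms:** I pushed both arms down the leaning neck with the two fingertips, then squeezed them home at 25 N, then 35 N. They measured 53.3 to 53.9 mm over their outsides, just under the expected 54 to 58 mm. The last scene and side pictures show both arms parallel to the neck and the cap square. I judged the cap's seating by eye and did not measure its height.
- **Ring:** It turned about 56° (0.98 rad). With a 55 N grip it then took 2.0 N m without moving further, against 0.08 N m of friction, so it is against its stop.
- **A check that disagreed:** The ring's pointer stands about 12° short of the left tick on the dial. It did not move when I gripped harder and turned again, so I trusted the torque. That would mean the ring started at about 0.22 rad, which is within its stated range.
- **Inner knob:** Its mark was at 45.4° before the turn and 45.2° after the second grip. One reading in between gave 50°, about 1 mm, which I took as measuring noise. After the third grip I checked it only by eye.
- **Loose parts:** The chuck key and bush look undisturbed in the pictures, and the robot ended clear of everything.

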